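Vent-set the cap of a bottle in the bench warmer

ROBOT

A 7-joint arm with a two-finger parallel gripper is mounted at the origin on the work surface. World frame = base frame: x ahead of the robot, y to its left, z up, the work surface at z = 0. Lengths are in m, angles in rad, forces in N, time in s.
With the tool pointing down it reaches from about 0.4 to 0.85 m from the base axis. Payload 4.5 kg.
Tool frame: the origin (TCP) lies midway between the tips of the shut fingers; the grasp point (between the pads) lies 19 mm behind it; z points along the fingers, y is the direction in which the jaws open and shut (so a half turn about z gives the same grasp; the last joint's range is limited). The gripper opens to 88 mm and grips with 3 to 60 N. Pads are 18 mm wide; open, the fingers measure 123 mm over their backs; the gripper's body (75 mm by 187 mm) begins 45 mm behind the grasp point.
Start: joints at [-1.15, 0.689, -0.195, 1.565, 0.157, 0.902, -0.215], TCP at [0.236, 0.579, 0.239] pointing down, gripper open.
Joint ranges: [-3.01, 3.01], [-0.46, 2.08], [-1.47, 1.51], [0.13, 2.56], [-1, 4.14], [0.04, 2.09], [-2.66, 2.66]. Speed limits (rad/s): [2.57, 2.57, 3.14, 3.14, 3.14, 3.14, 3.14].

INTERFACE

Orientations are given as a unit quaternion [x, y, z, w].
In Python, from plant import r gives the robot as it stands.
- The arm moves only by the tool play_rows, never from a script. Its argument "targets" is a list of rows, each an object of numbers: "jaw": the closure, from 0 (fully open) to 1 (shut); "dx", "dy", "dz": the shift along the tool's x, y, z in m; "yaw": the turn about the tool's z in rad. A call has exactly 5 rows; each row shifts and turns the pose as measured when the row begins, along the tool's axes as they then stand; what a row does not reach is not made up. A row lasts 1/10 s, in which the tool goes at most 50 mm and 8.59 degrees, less where a joint would pass 70% of its speed; a pose out of reach is approached as far as the arm can. A call with a gripper value outside its range is refused whole. The fingers move at their own pace and stop on an object; "squeeze" is the grip in N (left out, the last holds). Time passes only in rows, so rows that do not move let the fingers close, or fill a call up. It gives the time, the measured TCP pose, the force and the opening at its end, in the units of the state.
- r.get_state(): the state, without advancing time (a new reading comes with each control period).
- r.snapshot(name): name is "side" or "top" or "wrist"; returns a dict with "frame" (420x560x3 uint8, red, green, blue), "z_map" (420x560 float32, m along the optical axis (not along the pixel's ray), 0 where there is no reading), "mtx" (3x3 intrinsics, pixels), "position" and "orientation" of the camera in the world; the wrist camera has in their place "T_tool_cam" (4x4, takes a point from camera to tool coordinates, whose origin is the TCP and whose axes are the flange's). Camera axes: x right, y up, looking along -z (the intrinsics and any distortion apply to the point x, -y, -z); pixel columns grow to the right and rows downward; lengths in m; the calibration is good to about 2 mm. A picture is of the moment at which its call begins: read the wrist's pose just before it.
- r.finish_job(): hands the job in, once; it reports no verdict.
The state is a dict: "clock": time; "q": joint angles; "qd": joint speeds; "joint_torque": joint torques, N m; "tool_pos": TCP position; "eef_rot": TCP orientation; "contact_force": force on the tool from outside, world axes, zero at the start; "moment": the same for the moment, N m; "opening": opening from 0.0 (shut) to 1.0 (fully open).
Only numpy, scipy, OpenCV 4.12 (cv2) and the standard library are available. Lean on these libraries where they do the work, as an engineer would, in place of code of your own. Each camera call takes 0.05 s, during which the arm holds its last target.

TASK

The blue cap of the amber bottle in the white bench warmer is only started on its thread. Pull the bottle carriage out of the warmer by its red post to its stop and let go of the post, screw the cap down clockwise until it bottoms out, then back it off a quarter turn so that the bottle can vent. Finish while still gripping the cap at that setting, with the carriage still out at its stop, and leave the beaker, the vial and the dish alone.

Things in the scene. Friction and masses are not known exactly. Their poses are not given: they have to be found in the camera images.
- warmer: White bench bottle warmer with a blue top panel, fixed to the bench, 190 x 150 x 160 mm (its own x, y, z). Origin at the centre of its underside. Its bay, 82 mm wide, opens to its own -x side (front face 95 mm from the origin); the roof over the bay lies 136 to 160 mm above the bench. Its yaw varies. The carriage slides out level along its own -x.
- tray (a joint): Travel of the bottle carriage, m: 0 fully in, 0.130 at its stop, fully out. It starts 0 to 15 mm out, with the cap under the roof. A light return spring (15 N/m, at most 2 N) draws it in, but its slide drags at about 4 N, so it stays where it is left; a pull of about 6 N brings it out.
- handle_grip (a point): Point to grip on the red upright post at the front of the carriage: round, 22 mm across, its top 80 mm above the bench. The point is on its axis, 60 mm above the bench, and moves with the carriage. The post stands 110 mm from the cap's axis, towards the warmer's -x; when the carriage is in it is 60 mm or more in front of the warmer's face.
- cap_center (a point): Centre of the blue ribbed screw cap (43 mm across its ribs, 26 mm high, upright): on its axis, half-way up, 107 mm above the bench when screwed home. It moves with the carriage and its x and y axes turn with the cap. A white bar on the cap's top runs from the centre to the edge along the cap's -x.
- cap_turn (a joint): Angle of the cap, rad: 0 = bottomed out (hard stop; the cap's white bar then points to the white mark on the bottle's shoulder, towards the red post), growing as it is unscrewed (anticlockwise seen from above): 1.57 is a quarter turn off. It starts 0.8 to 2.8 rad off. Right-hand thread: the cap rises 0.6 mm per rad. About 0.08 N m of friction: it stays where left.
- cap: The same blue cap; origin at the centre of its underside, 13 mm below cap_center. The bottle below, 56 mm across, is clamped to the carriage and cannot turn; its shoulder slopes from 18 mm radius at 82 mm height to 28 mm radius at 66 mm. With the carriage out the cap's axis is 80 mm in front of the warmer's face.
- beaker: Glass beaker, 60 mm across, 75 mm high, loose on the bench; a bystander. Origin under its centre.
- vial: Clear vial with a white cap, 32 mm across, 75 mm high, loose on the bench; a bystander. Origin under its centre.
- dish: Open glass dish, 90 mm across, 16 mm high, with a pale block in it, loose on the bench; a bystander. Origin under its centre.

How it is judged:
By the outcome, as a careful person would: the job done as asked, in the order asked, and still so for the second after the job is handed in, while the arm keeps its last pose, push and grip.
It also fails if it takes over 61 s, if anything falls off the work surface, if the arm or the gripper's body presses on something with over 40 N, if the wrist force passes 120 N, or if a joint passes its speed limit or range.

## Working session

There is one attempt and no reset: what is moved stays moved. The work goes in short steps, Python scripts to look and compute and a tool call to move; the robot and the scene stay as the last step left them, time stands still between calls to the robot, and variables do not carry over. Pictures are saved under pics/ and viewed, and the job is handed in when it is done.

Besides the shell and the picture viewer there is one more tool, called after "Emit:" as name([rows], argument=value, ...), one row to a line, values as JSON. play_rows: Moves the arm, as the interface text tells. Its arguments: {"type":"object","properties":{"targets":{"type":"array"},"squeeze":{"type":"number"}},"required":["targets"]}

```bash
ls; mkdir -p pics; cat > h.py <<'E'
import numpy as np,cv2
from scipy.spatial.transform import Rotation as R
from plant import r
def snap(n,fn):
    s=r.get_state(); d=r.snapshot(n)
    cv2.imwrite('pics/'+fn,d['frame'][:,:,::-1]); np.save('pics/'+fn[:-4]+'_z.npy',d['z_map'])
    if n=='wrist':
        T=np.eye(4);T[:3,:3]=R.from_quat(s['eef_rot']).as_matrix();T[:3,3]=s['tool_pos'];C=T@d['T_tool_cam']
    else:
        C=np.eye(4);C[:3,:3]=R.from_quat(d['orientation']).as_matrix();C[:3,3]=d['position']
    d['C']=C
    return d
def ray(d,u,v):
    K=d['mtx'];p=np.array([(u-K[0,2])/K[0,0],-(v-K[1,2])/K[1,1],-1.]);return d['C'][:3,3],d['C'][:3,:3]@p
def onplane(d,u,v,z):
    o,w=ray(d,u,v);return o+w*(z-o[2])/w[2]
def depthpt(d,u,v):
    o,w=ray(d,u,v);return o+w*d['z_map'][int(v),int(u)]
E
python3 - <<'E'
from h import *
print(r.get_state())
for n in('side','top','wrist'):
    d=snap(n,n+'0.png');print(n,{k:v for k,v in d.items() if k not in('frame','z_map','C')},d['C'])
E
```

```text
pics
{'clock': 0.0, 'q': array([-1.15024637,  0.68998718, -0.19451062,  1.56632777,  0.15733045,
        0.90251066, -0.21510824]), 'qd': array([-0.00064081, -0.00048439, -0.00068401, -0.00156322, -0.00037272,
       -0.00130559, -0.00142764]), 'joint_torque': array([ 1.64586240e-04, -5.27544415e+01, -1.26711231e+00, -1.53428614e+01,
       -5.27288276e-02,  6.57841578e-03,  1.53730803e-04]), 'tool_pos': array([0.23555615, 0.57823289, 0.2379123 ]), 'eef_rot': array([ 1.92127585e-01,  9.81369526e-01, -9.13931751e-04, -9.74592796e-05]), 'contact_force': array([-0.43966897, -0.31529166,  0.36274543]), 'moment': array([ 0.0021112 , -0.00286413,  0.07329887]), 'opening': 0.9963829706594829}
side {'mtx': array([[502.11440226,   0.        , 280.0013017 ],
       [  0.        , 502.11440226, 214.4125982 ],
       [  0.        ,   0.        ,   1.        ]]), 'position': array([ 0.29645092, -0.77090961,  0.67036904]), 'orientation': array([ 0.47137967, -0.06619952, -0.1449406 ,  0.86741631])} [[ 0.94921969  0.18903747 -0.2514892   0.29645092]
 [-0.3138579   0.51358686 -0.79857483 -0.77090961]
[... 702 characters left out ...]
491715, 212.55302521],
       [  0.        ,   0.        ,   1.        ]]), 'T_tool_cam': array([[ 9.19950244e-04,  9.56618304e-01,  2.91342708e-01,
         7.57077265e-02],
       [ 9.99999178e-01, -6.19919203e-04, -1.12212670e-03,
         2.36718043e-04],
       [-8.92838002e-04,  2.91343501e-01, -9.56618089e-01,
        -1.46847540e-01],
       [ 0.00000000e+00,  0.00000000e+00,  0.00000000e+00,
         1.00000000e+00]])} [[ 3.76288227e-01 -8.86361920e-01 -2.69758627e-01  1.65628176e-01]
 [ 9.26502328e-01  3.59740587e-01  1.10363704e-01  6.07282146e-01]
 [-7.79057937e-04 -2.91460559e-01  9.56582530e-01  3.84832077e-01]
 [ 0.00000000e+00  0.00000000e+00  0.00000000e+00  1.00000000e+00]]
```

View pics/side0.png

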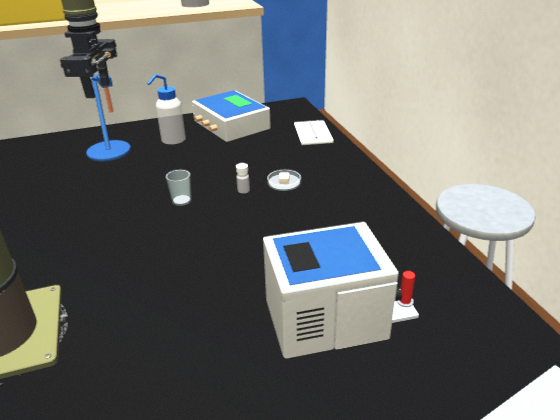

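View pics/top0.png

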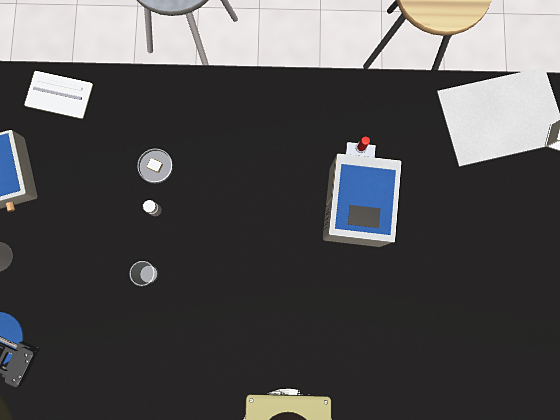

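The side view shows the warmer at about (328,285) with the red post at (408,288). In the top view the warmer is at (365,200) and the post at (363,146), so the bay opens away from the robot. The bystanders sit well to the left, at top-view (155,165), (150,207) and (143,273).

```bash
cat > m.py <<'E'
from h import *
def redmask(im):
    a=im.astype(int);return ((a[:,:,0]>110)&(a[:,:,1]<60)&(a[:,:,2]<60)).astype(np.uint8)
def tri(d1,p1,d2,p2):
    o1,w1=ray(d1,*p1);o2,w2=ray(d2,*p2)
    t=np.linalg.lstsq(np.c_[w1,-w2],o2-o1,rcond=None)[0]
    a,b=o1+w1*t[0],o2+w2*t[1];return (a+b)/2,np.linalg.norm(a-b)
E
python3 - <<'E'
from m import *
ds=snap('side','side1.png');dt=snap('top','top1.png')
def big(m):
    n,l,s,c=cv2.connectedComponentsWithStats(m); 
    for i in range(1,n):
        if s[i,4]>15: print('   comp',s[i],c[i].round(1))
    return l
for n,d in(('side',ds),('top',dt)):
    print(n);m=redmask(d['frame']);l=big(m)
    vs,us=np.nonzero(m)
    P=np.array([depthpt(d,u,v) for u,v in zip(us,vs)])
    for z0,z1 in((0.02,.06),(.06,.077),(.077,.09)):
        q=P[(P[:,2]>z0)&(P[:,2]<z1)]
        if len(q):print(z0,len(q),q.mean(0).round(4),q.min(0).round(3),q.max(0).round(3))
# warmer from top: blue/white by depth height 0.15-0.17
d=dt
vv,uu=np.mgrid[0:420,0:560]
K=d['mtx'];z=d['z_map']
pc=np.stack([(uu-K[0,2])/K[0,0]*z,-(vv-K[1,2])/K[1,1]*z,-z],-1)@d['C'][:3,:3].T+d['C'][:3,3]
np.save('pc.npy',pc)
m=((pc[:,:,2]>.145)&(pc[:,:,2]<.175)&(uu>250)&(uu<450)&(vv>100)&(vv<300))
q=pc[m];print('roof z',np.median(q[:,2]),len(q))
rect=cv2.minAreaRect((q[:,:2]*1000).astype(np.float32));print(rect,cv2.boxPoints(rect))
E
```

```text
side
   comp [400 275  15  28 284] [406.6 288.9]
0.02 167 [ 0.7195 -0.1842  0.0419] [ 0.713 -0.189  0.021] [ 0.731 -0.171  0.06 ]
0.06 88 [ 0.719  -0.1834  0.0686] [ 0.712 -0.19   0.06 ] [ 0.73  -0.171  0.077]
0.077 15 [ 0.7196 -0.184   0.0787] [ 0.714 -0.19   0.077] [ 0.728 -0.173  0.081]
top
0.02 1 [ 0.7136 -0.1754  0.049 ] [ 0.714 -0.175  0.049] [ 0.714 -0.175  0.049]
0.06 2 [ 0.7245 -0.1784  0.075 ] [ 0.715 -0.181  0.074] [ 0.734 -0.176  0.076]
0.077 8 [ 0.7181 -0.1759  0.0804] [ 0.712 -0.185  0.077] [ 0.726 -0.166  0.083]
roof z 0.15946619608904755 5449
((568.1271362304688, -161.32717895507812), (150.53237915039062, 191.2767333984375), 84.71041870117188) [[ 465.9573   -227.456   ]
 [ 656.41943  -245.08969 ]
 [ 670.297     -95.198364]
 [ 479.83484   -77.56467 ]]
```

```bash
python3 - <<'E'
import cv2
a=cv2.imread('pics/top1.png')[110:260,300:430];b=cv2.imread('pics/side1.png')[220:350,255:430]
cv2.imwrite('pics/c1.png',cv2.resize(a,None,fx=4,fy=4,interpolation=2));cv2.imwrite('pics/c2.png',cv2.resize(b,None,fx=4,fy=4,interpolation=2))
E
```

```text
(no output)
```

View pics/c1.png

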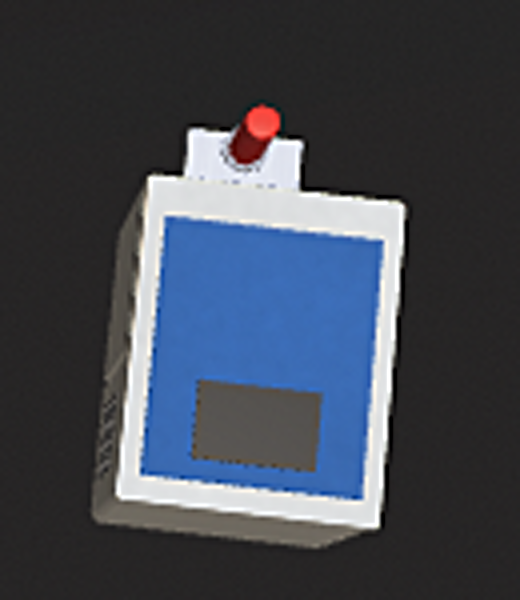

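View pics/c2.png

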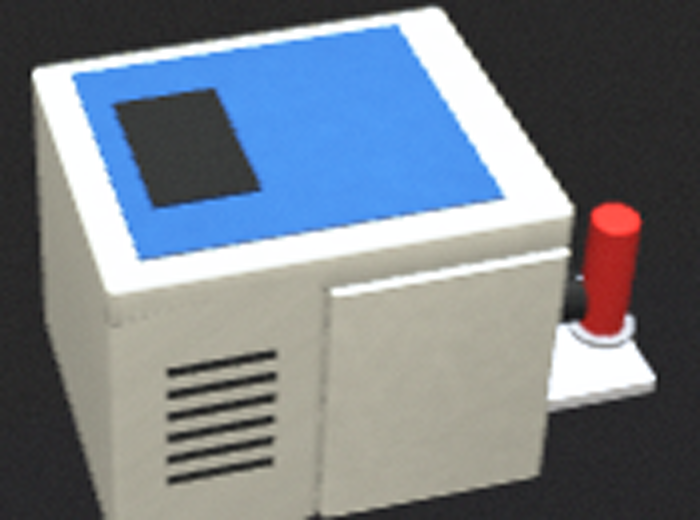

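Warmer: the roof measures 191 x 150.5 mm at z=0.1595, which matches the text. Its outward direction is about -5.3°, and the post is at about (0.72,-0.176), 60 mm off the face, so the tray is about 0 out. Next I'll triangulate the post top and work out the approach move.

```bash
cat > go.py <<'E'
from m import *
U=np.array([.9957,-.0922,0]);V=np.array([.0922,.9957,0])
def rel(target,jawdeg=None):
    s=r.get_state();M=R.from_quat(s['eef_rot']).as_matrix()
    y=np.degrees(np.arctan2(M[1,1],M[0,1]))
    print('clock %.2f pos %s jawdeg %.2f F %s M %s open %.3f'%(s['clock'],s['tool_pos'].round(4),y,s['contact_force'].round(1),s['moment'].round(2),s['opening']),'q',s['q'].round(2))
    if target is not None: print('tool delta',(M.T@(np.array(target)-s['tool_pos'])).round(4))
    if jawdeg is not None: print('yaw needed',-np.radians(jawdeg-y).round(4))
E
python3 - <<'E'
from go import *
ds=snap('side','side2.png');dt=snap('top','top2.png')
# top disc of post: top view brighter top face ; side view top ellipse
ht=cv2.cvtColor(dt['frame'],cv2.COLOR_RGB2HSV);m=redmask(dt['frame'])|((dt['frame'][:,:,0]>180)&(dt['frame'][:,:,1]<110)&(dt['frame'][:,:,2]<110)).astype(np.uint8)
b=(m>0)&(dt['frame'][:,:,0]>210);v,u=np.nonzero(b);print('top disc',u.mean(),v.mean(),len(u))
pt=(u.mean(),v.mean())
ms=redmask(ds['frame']);v,u=np.nonzero(ms);top=v.min();print('side',top,u[v<=top+2].min(),u[v<=top+2].max())
ps=((u[(v<top+8)].min()+u[(v<top+8)].max())/2,top+4.0)
print(tri(ds,ps,dt,pt),onplane(dt,*pt,.08),onplane(ds,*ps,.08))
rel([.7225,-.176,.24],84.7)
E
```

```text
top disc 365.3333333333333 140.02083333333334 48
side 271 403 414
(array([ 0.72360745, -0.17622678,  0.07829294]), np.float64(0.0003154225680991816)) [ 0.72296043 -0.1758624   0.08      ] [ 0.72255177 -0.17794296  0.08      ]
clock 0.35 pos [0.2357 0.5787 0.2386] jawdeg 67.84 F [-0.5 -0.6 -0.4] M [0.01 0.05 0.02] open 0.999 q [-1.15  0.69 -0.19  1.57  0.16  0.9  -0.22]
tool delta [-0.7355 -0.5154 -0.0012]
yaw needed -0.2942
```

Emit:
play_rows([
  {"jaw": 0, "dx": -0.03, "dy": -0.02, "dz": 0, "yaw": -0.1},
  {"jaw": 0, "dx": -0.035, "dy": -0.022, "dz": 0, "yaw": -0.1},
  {"jaw": 0, "dx": -0.035, "dy": -0.02, "dz": 0, "yaw": -0.1},
  {"jaw": 0, "dx": -0.03, "dy": -0.035, "dz": 0, "yaw": 0},
  {"jaw": 0, "dx": -0.03, "dy": -0.035, "dz": 0, "yaw": 0},
])

```text
clock: 0.85
tool_pos: [0.366, 0.4216, 0.2375]
eef_rot: [0.029, 1.0, 0.004, -0.002]
contact_force: [-0.1, 0.1, -0.8]
opening: 0.998
```

```bash
python3 -c "
from go import *
rel([.7225,-.176,.24],84.7)"
```

```text
clock 0.85 pos [0.366  0.4216 0.2375] jawdeg 86.71 F [-0.1  0.1 -0.8] M [ 0.01 -0.04  0.03] open 0.998 q [-0.74  0.61 -0.32  1.77  0.25  0.8   0.33]
tool delta [-0.3902 -0.5761 -0.0083]
yaw needed 0.035
```

Emit:
play_rows([
  {"jaw": 0, "dx": -0.025, "dy": -0.038, "dz": 0, "yaw": 0.03},
  {"jaw": 0, "dx": -0.025, "dy": -0.038, "dz": 0, "yaw": 0},
  {"jaw": 0, "dx": -0.025, "dy": -0.038, "dz": 0, "yaw": 0},
  {"jaw": 0, "dx": -0.025, "dy": -0.038, "dz": 0, "yaw": 0},
  {"jaw": 0, "dx": -0.025, "dy": -0.038, "dz": 0, "yaw": 0},
])

```text
clock: 1.35
tool_pos: [0.4803, 0.2139, 0.2361]
eef_rot: [0.045, 0.999, 0.005, -0.001]
contact_force: [0.1, 0.6, 0.9]
opening: 0.998
```

Emit:
play_rows([
  {"jaw": 0, "dx": -0.025, "dy": -0.038, "dz": 0, "yaw": 0},
  {"jaw": 0, "dx": -0.025, "dy": -0.038, "dz": 0, "yaw": 0},
  {"jaw": 0, "dx": -0.025, "dy": -0.038, "dz": 0, "yaw": 0},
  {"jaw": 0, "dx": -0.025, "dy": -0.038, "dz": 0, "yaw": 0},
  {"jaw": 0, "dx": -0.025, "dy": -0.038, "dz": 0, "yaw": 0},
])

```text
clock: 1.85
tool_pos: [0.5917, 0.0042, 0.2351]
eef_rot: [0.045, 0.999, 0.005, 0.0]
contact_force: [0.5, 0.3, 0.7]
opening: 1.002
```

```bash
python3 -c "
from go import *
rel([.7225,-.176,.24],84.7)"
```

```text
clock 1.85 pos [0.5917 0.0042 0.2351] jawdeg 84.86 F [0.5 0.3 0.7] M [ 0.03 -0.04 -0.02] open 1.002 q [ 0.13  0.66 -0.36  1.67  0.28  0.86  1.13]
tool delta [-0.1464 -0.1677 -0.0065]
yaw needed 0.0028
```

Emit:
play_rows([
  {"jaw": 0, "dx": -0.03, "dy": -0.035, "dz": 0, "yaw": 0},
  {"jaw": 0, "dx": -0.03, "dy": -0.035, "dz": 0, "yaw": 0},
  {"jaw": 0, "dx": -0.03, "dy": -0.035, "dz": 0, "yaw": 0},
  {"jaw": 0, "dx": -0.03, "dy": -0.035, "dz": 0, "yaw": 0},
  {"jaw": 0, "dx": -0.023, "dy": -0.028, "dz": 0, "yaw": 0},
])

```text
clock: 2.35
tool_pos: [0.7222, -0.1881, 0.2337]
eef_rot: [0.047, 0.999, 0.004, 0.001]
contact_force: [0.2, -0.4, 0.0]
opening: 1.003
```

```bash
python3 - <<'E'
from go import *
d=snap('wrist','w1.png')
m=((d['frame'][:,:,0]>110)&(d['frame'][:,:,1]<80)&(d['frame'][:,:,2]<80));v,u=np.nonzero(m);print(u.min(),u.max(),v.min(),v.max())
rel([.7192,-.1761,.05],84.7)
E
```

```text
276 298 176 206
clock 2.40 pos [ 0.7239 -0.1957  0.2328] jawdeg 84.24 F [ 0.4 -4.9 -0.2] M [-0.31 -0.09 -0.01] open 1.001 q [ 0.35  0.9  -0.35  1.11  0.3   1.17  1.48]
tool delta [0.0073 0.0185 0.1828]
yaw needed -0.0081
```

View pics/w1.png

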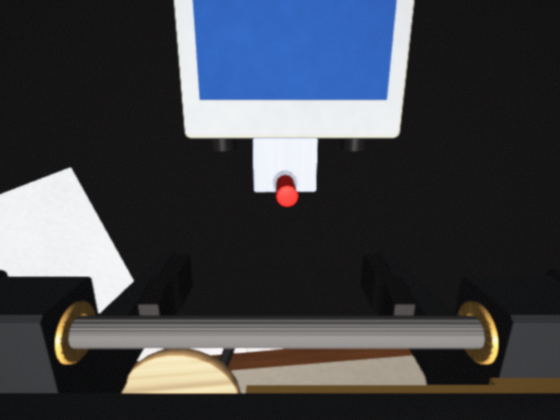

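The wrist view shows the post top at (287,195), centred between the jaws and just in front of the warmer face. Descending next.

Emit:
play_rows([
  {"jaw": 0, "dx": 0.007, "dy": 0.018, "dz": 0.03, "yaw": -0.008},
  {"jaw": 0, "dx": 0, "dy": 0, "dz": 0.03, "yaw": 0},
  {"jaw": 0, "dx": 0, "dy": 0, "dz": 0.02, "yaw": 0},
  {"jaw": 0, "dx": 0, "dy": 0, "dz": 0, "yaw": 0},
  {"jaw": 0, "dx": 0, "dy": 0, "dz": 0, "yaw": 0},
])

```text
clock: 2.9
tool_pos: [0.7202, -0.181, 0.1498]
eef_rot: [0.05, 0.999, 0.0, 0.003]
contact_force: [0.3, -0.9, -0.3]
opening: 0.996
```

```bash
python3 - <<'E'
from go import *
d=snap('wrist','w2.png');dt=snap('top','top3.png')
m=((d['frame'][:,:,0]>200)&(d['frame'][:,:,1]<80)&(d['frame'][:,:,2]<80));v,u=np.nonzero(m);print(u.min(),u.max(),v.min(),v.max())
c=((u.min()+u.max())/2,v.max()-(u.max()-u.min())/2);print(c,onplane(d,*c,.08),d['z_map'][int(c[1]),int(c[0])],depthpt(d,*c))
print(tri(d,c,dt,(365.3,140.)))
rel([.7192,-.1761,.05],84.7)
E
```

```text
269 296 213 239
(np.float64(282.5), np.float64(225.5)) [ 0.72160369 -0.17576973  0.08      ] 0.22782378 [ 0.72105477 -0.17575195  0.08153009]
(array([ 0.72325144, -0.17603352,  0.07710416]), np.float64(0.001233465835580376))
clock 3.00 pos [ 0.7205 -0.181   0.1504] jawdeg 84.28 F [-0.3 -0.4  0.1] M [0.01 0.03 0.06] open 1.002 q [ 0.33  0.96 -0.34  1.23  0.33  1.    1.42]
tool delta [0.0025 0.0046 0.1004]
yaw needed -0.0073
```

View pics/w2.png

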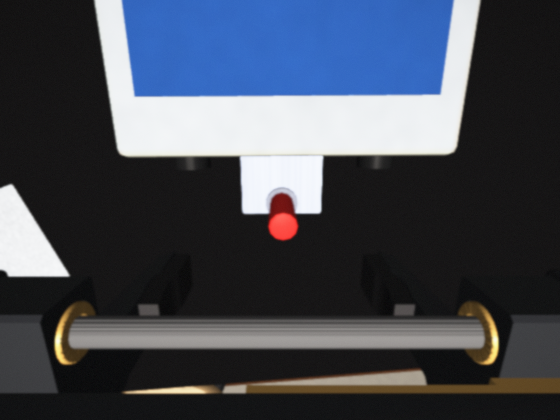

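The post axis is confirmed at (0.722,-0.176) with its top at 0.078–0.081, seen at (283,226). Going down over it.

Emit:
play_rows([
  {"jaw": 0, "dx": 0.003, "dy": 0.005, "dz": 0.03, "yaw": -0.007},
  {"jaw": 0, "dx": 0, "dy": 0, "dz": 0.03, "yaw": 0},
  {"jaw": 0, "dx": 0, "dy": 0, "dz": 0.025, "yaw": 0},
  {"jaw": 0, "dx": 0, "dy": 0, "dz": 0.012, "yaw": 0},
  {"jaw": 0, "dx": 0, "dy": 0, "dz": 0, "yaw": 0},
])

```text
clock: 3.5
tool_pos: [0.7259, -0.1765, 0.0604]
eef_rot: [0.047, 0.999, -0.001, 0.012]
contact_force: [-1.4, 1.2, 0.7]
opening: 1.003
```

```bash
python3 - <<'E'
from go import *
rel([.7190,-.1759,.05],84.7)
E
```

```text
clock 3.50 pos [ 0.7259 -0.1765  0.0604] jawdeg 84.62 F [-1.4  1.2  0.7] M [-0.02  0.06 -0.  ] open 1.003 q [ 0.32  1.07 -0.31  1.28  0.37  0.83  1.39]
tool delta [ 0.0072 -0.0001  0.0103]
yaw needed -0.0014
```

Emit:
play_rows([
  {"jaw": 0, "dx": 0.007, "dy": 0, "dz": 0.011, "yaw": 0},
  {"jaw": 0, "dx": 0, "dy": 0, "dz": 0, "yaw": 0},
  {"jaw": 1, "dx": 0, "dy": 0, "dz": 0, "yaw": 0},
  {"jaw": 1, "dx": 0, "dy": 0, "dz": 0, "yaw": 0},
  {"jaw": 1, "dx": 0, "dy": 0, "dz": 0, "yaw": 0},
], squeeze=30)

```text
clock: 4.0
tool_pos: [0.725, -0.1768, 0.0575]
eef_rot: [0.048, 0.999, -0.001, 0.019]
contact_force: [-0.2, -0.4, 0.9]
opening: 0.755
```

Emit:
play_rows([
  {"jaw": 1, "dx": 0, "dy": 0, "dz": 0, "yaw": 0},
  {"jaw": 1, "dx": 0, "dy": 0, "dz": 0, "yaw": 0},
  {"jaw": 1, "dx": 0, "dy": 0, "dz": 0, "yaw": 0},
  {"jaw": 1, "dx": 0, "dy": 0, "dz": 0, "yaw": 0},
  {"jaw": 1, "dx": 0, "dy": 0, "dz": 0, "yaw": 0},
])

```text
clock: 4.5
tool_pos: [0.7261, -0.1769, 0.0589]
eef_rot: [0.048, 0.999, -0.001, 0.02]
contact_force: [-0.1, 0.1, -0.2]
opening: 0.3
```

```bash
python3 - <<'E'
from go import *
rel([.7190,-.1759,.05],84.7)
snap('side','s3.png');snap('wrist','w3.png')
E
```

```text
clock 4.50 pos [ 0.7261 -0.1769  0.0589] jawdeg 84.54 F [-0.1  0.1 -0.2] M [ 0.07  0.02 -0.03] open 0.300 q [ 0.32  1.06 -0.31  1.29  0.38  0.8   1.38]
tool delta [0.0075 0.0004 0.0086]
yaw needed -0.0028
```

View pics/w3.png

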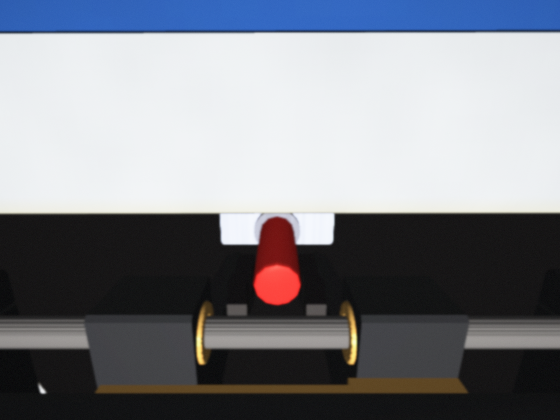

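View pics/s3.png

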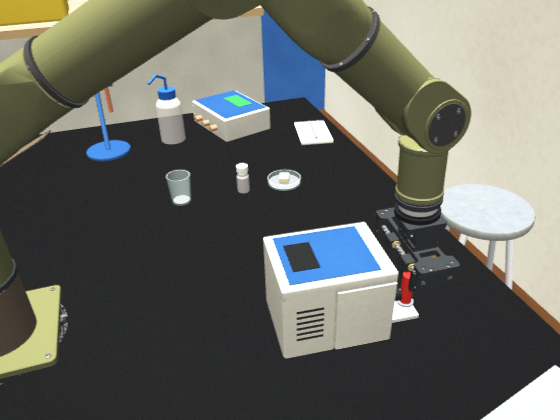

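The jaws straddle the post, seen in the wrist view at (277,285), but the last down and in shift did not take. I'll reopen a little and try the correction again, watching the force.

Emit:
play_rows([
  {"jaw": 0.5, "dx": 0, "dy": 0, "dz": 0.01, "yaw": 0},
  {"jaw": 0.5, "dx": 0.005, "dy": 0, "dz": 0.01, "yaw": 0},
  {"jaw": 0.5, "dx": 0.005, "dy": 0, "dz": 0.0, "yaw": 0},
  {"jaw": 0.5, "dx": 0, "dy": 0, "dz": 0, "yaw": 0},
  {"jaw": 0.5, "dx": 0, "dy": 0, "dz": 0, "yaw": 0},
])

```text
clock: 5.1
tool_pos: [0.7149, -0.1758, 0.0353]
eef_rot: [0.047, 0.999, -0.001, 0.019]
contact_force: [-0.4, -0.2, -0.4]
opening: 0.503
```

```bash
python3 - <<'E'
from go import *
rel([.7190,-.1759,.05],84.7)
print(r.get_state()['eef_rot'],r.get_state()['joint_torque'].round(1))
E
```

```text
clock 5.10 pos [ 0.7149 -0.1758  0.0353] jawdeg 84.56 F [-0.4 -0.2 -0.4] M [ 0.05  0.03 -0.02] open 0.503 q [ 0.32  1.08 -0.3   1.34  0.39  0.74  1.37]
tool delta [-0.0046  0.0003 -0.0145]
yaw needed -0.0025
[ 0.04747161  0.99870025 -0.00118975  0.0185162 ] [  0.  -64.7  -3.3 -12.9   0.   -0.1  -0. ]
```

Emit:
play_rows([
  {"jaw": 0.5, "dx": -0.003, "dy": 0, "dz": -0.006, "yaw": 0},
  {"jaw": 1, "dx": 0, "dy": 0, "dz": 0, "yaw": 0},
  {"jaw": 1, "dx": 0, "dy": 0, "dz": 0, "yaw": 0},
  {"jaw": 1, "dx": 0, "dy": 0, "dz": 0, "yaw": 0},
  {"jaw": 1, "dx": 0, "dy": 0, "dz": 0, "yaw": 0},
], squeeze=30)

```text
clock: 5.6
tool_pos: [0.7191, -0.176, 0.0432]
eef_rot: [0.048, 0.999, -0.001, 0.02]
contact_force: [-0.4, 0.2, -1.8]
opening: 0.237
```

```bash
python3 - <<'E'
from go import *
rel([.7190,-.1759,.045],84.7)
E
```

```text
clock 5.60 pos [ 0.7191 -0.176   0.0432] jawdeg 84.55 F [-0.4  0.2 -1.8] M [0.13 0.03 0.03] open 0.237 q [ 0.32  1.07 -0.3   1.32  0.38  0.76  1.37]
tool delta [ 0.0001  0.0001 -0.0018]
yaw needed -0.0027
```

Gripped: opening 0.237, about 21 mm on the 22 mm post. Pulling outward along tool -x.

Emit:
play_rows([
  {"jaw": 1, "dx": -0.01, "dy": 0, "dz": 0.0004, "yaw": 0},
  {"jaw": 1, "dx": -0.01, "dy": 0, "dz": 0.0004, "yaw": 0},
  {"jaw": 1, "dx": -0.01, "dy": 0, "dz": 0.0004, "yaw": 0},
  {"jaw": 1, "dx": -0.01, "dy": 0, "dz": 0.0004, "yaw": 0},
  {"jaw": 1, "dx": -0.01, "dy": 0, "dz": 0.0004, "yaw": 0},
])

```text
clock: 6.1
tool_pos: [0.7605, -0.1799, 0.0432]
eef_rot: [0.047, 0.999, -0.001, 0.009]
contact_force: [-5.2, 0.9, 4.4]
opening: 0.239
```

```bash
python3 - <<'E'
from go import *
rel([.8480,-.1879,.045],84.7)
print(r.get_state()['eef_rot'])
E
```

```text
clock 6.10 pos [ 0.7605 -0.1799  0.0432] jawdeg 84.57 F [-5.2  0.9  4.4] M [ 0.2   0.95 -0.02] open 0.239 q [ 0.3   1.14 -0.31  1.13  0.36  0.91  1.42]
tool delta [-0.0879  0.0003 -0.0002]
yaw needed -0.0022
[ 4.73359775e-02  9.98841222e-01 -9.54623753e-04  8.63750931e-03]
```

Pulling at about 5 N as expected. On we go.

Emit:
play_rows([
  {"jaw": 1, "dx": -0.012, "dy": 0, "dz": 0, "yaw": 0},
  {"jaw": 1, "dx": -0.012, "dy": 0, "dz": 0, "yaw": 0},
  {"jaw": 1, "dx": -0.012, "dy": 0, "dz": 0, "yaw": 0},
  {"jaw": 1, "dx": -0.012, "dy": 0, "dz": 0, "yaw": 0},
  {"jaw": 1, "dx": -0.01, "dy": 0, "dz": 0, "yaw": 0},
])

```text
clock: 6.6
tool_pos: [0.8099, -0.1845, 0.0434]
eef_rot: [0.047, 0.999, -0.0, -0.004]
contact_force: [-5.5, 1.2, 5.3]
opening: 0.241
```

```bash
python3 - <<'E'
from go import *
rel([.8480,-.1879,.045],84.7)
print(r.get_state()['eef_rot'])
E
```

```text
clock 6.60 pos [ 0.8099 -0.1845  0.0434] jawdeg 84.61 F [-5.5  1.2  5.3] M [ 0.19  0.97 -0.07] open 0.241 q [ 0.27  1.24 -0.32  0.84  0.34  1.11  1.48]
tool delta [-0.0382  0.0002 -0.0019]
yaw needed -0.0016
[ 4.70540922e-02  9.98884138e-01 -4.22325468e-04 -4.02647779e-03]
```

Emit:
play_rows([
  {"jaw": 1, "dx": -0.01, "dy": 0, "dz": 0, "yaw": 0},
  {"jaw": 1, "dx": -0.01, "dy": 0, "dz": 0, "yaw": 0},
  {"jaw": 1, "dx": -0.008, "dy": 0, "dz": 0, "yaw": 0},
  {"jaw": 1, "dx": -0.005, "dy": 0, "dz": 0, "yaw": 0},
  {"jaw": 1, "dx": -0.004, "dy": 0, "dz": 0, "yaw": 0},
])

```text
clock: 7.1
tool_pos: [0.84, -0.1873, 0.0434]
eef_rot: [0.047, 0.999, 0.0, -0.015]
contact_force: [-5.4, 0.5, 3.7]
opening: 0.245
```

```bash
python3 - <<'E'
from go import *
rel([.8480,-.1879,.045],84.7)
print(r.get_state()['eef_rot'])
E
```

```text
clock 7.10 pos [ 0.84   -0.1873  0.0434] jawdeg 84.65 F [-5.4  0.5  3.7] M [0.17 0.99 0.02] open 0.245 q [ 0.24  1.32 -0.32  0.59  0.33  1.28  1.53]
tool delta [-0.008   0.0001 -0.0018]
yaw needed -0.0009
[ 4.67102099e-02  9.98792333e-01  9.97015432e-05 -1.52322720e-02]
```

Still reachable with no stop felt yet. Creeping on until the force jumps.

Emit:
play_rows([
  {"jaw": 1, "dx": -0.006, "dy": 0, "dz": 0, "yaw": 0},
  {"jaw": 1, "dx": -0.004, "dy": 0, "dz": 0, "yaw": 0},
  {"jaw": 1, "dx": -0.004, "dy": 0, "dz": 0, "yaw": 0},
  {"jaw": 1, "dx": -0.004, "dy": 0, "dz": 0, "yaw": 0},
  {"jaw": 1, "dx": -0.004, "dy": 0, "dz": 0, "yaw": 0},
])

```text
clock: 7.6
tool_pos: [0.8475, -0.188, 0.0435]
eef_rot: [0.046, 0.998, 0.001, -0.037]
contact_force: [-12.3, 1.7, 8.6]
opening: 0.238
```

```bash
python3 - <<'E'
from go import *
rel([.8480,-.1879,.045],84.7)
print(r.get_state()['eef_rot'])
E
```

```text
clock 7.60 pos [ 0.8475 -0.188   0.0435] jawdeg 84.74 F [-12.3   1.7   8.6] M [ 0.36  2.52 -0.08] open 0.238 q [ 0.21  1.4  -0.31  0.39  0.32  1.44  1.57]
tool delta [-0.0004  0.0002 -0.0016]
yaw needed 0.0007
[ 0.045853    0.99827727  0.00126108 -0.03658417]
```

Emit:
play_rows([
  {"jaw": 1, "dx": -0.004, "dy": 0, "dz": 0, "yaw": 0},
  {"jaw": 1, "dx": -0.004, "dy": 0, "dz": 0, "yaw": 0},
  {"jaw": 1, "dx": 0, "dy": 0, "dz": 0, "yaw": 0},
  {"jaw": 1, "dx": 0, "dy": 0, "dz": 0, "yaw": 0},
  {"jaw": 1, "dx": 0, "dy": 0, "dz": 0, "yaw": 0},
])

```text
clock: 8.1
tool_pos: [0.8473, -0.188, 0.0435]
eef_rot: [0.045, 0.998, 0.002, -0.049]
contact_force: [-1.3, 0.1, 0.8]
opening: 0.24
```

```bash
python3 - <<'E'
from go import *
rel([.8480,-.1879,.045],84.7)
d=snap('side','s4.png');t=snap('top','t4.png')
a=d['frame'][220:370,250:480];b=t['frame'][50:260,280:440]
cv2.imwrite('pics/c4.png',np.hstack([cv2.resize(a[:,:,::-1],(460,300)),cv2.resize(b[:,:,::-1],(320,420))[:300]]) )
cv2.imwrite('pics/c4t.png',cv2.resize(b[:,:,::-1],None,fx=2.8,fy=2.8,interpolation=2))
E
```

```text
clock 8.10 pos [ 0.8473 -0.188   0.0435] jawdeg 84.80 F [-1.3  0.1  0.8] M [ 0.04 -0.01 -0.05] open 0.240 q [ 0.2   1.43 -0.31  0.29  0.31  1.53  1.59]
tool delta [-0.0005  0.0001 -0.0015]
yaw needed 0.0017
```

View pics/s4.png

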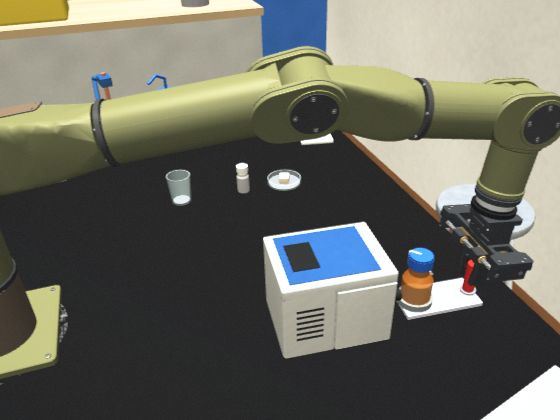

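View pics/c4t.png

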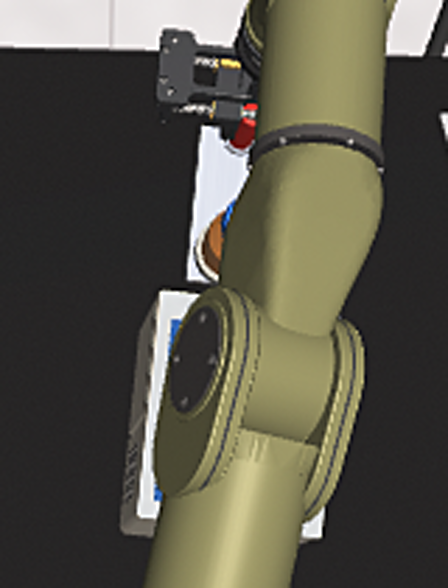

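The carriage moved about 0.130 m and did not move under further push, so it is at the stop. The side view shows the bottle out at (418,285) and the post at (468,278). I'll let go and lift straight up.

Emit:
play_rows([
  {"jaw": 0, "dx": 0, "dy": 0, "dz": 0, "yaw": 0},
  {"jaw": 0, "dx": 0, "dy": 0, "dz": 0, "yaw": 0},
  {"jaw": 0, "dx": 0, "dy": 0, "dz": 0, "yaw": 0},
  {"jaw": 0, "dx": 0, "dy": 0, "dz": 0, "yaw": 0},
  {"jaw": 0, "dx": 0, "dy": 0, "dz": -0.01, "yaw": 0},
])

```text
clock: 8.7
tool_pos: [0.8471, -0.1876, 0.0512]
eef_rot: [0.045, 0.998, 0.002, -0.051]
contact_force: [-0.3, 0.0, -0.4]
opening: 0.667
```

Emit:
play_rows([
  {"jaw": 0, "dx": 0, "dy": 0, "dz": -0.02, "yaw": 0},
  {"jaw": 0, "dx": 0, "dy": 0, "dz": -0.03, "yaw": 0},
  {"jaw": 0, "dx": 0.01, "dy": 0, "dz": -0.03, "yaw": 0},
  {"jaw": 0, "dx": 0.01, "dy": 0, "dz": -0.03, "yaw": 0},
  {"jaw": 0, "dx": 0.01, "dy": 0, "dz": -0.03, "yaw": 0},
])

```text
clock: 9.2
tool_pos: [0.8278, -0.1842, 0.1925]
eef_rot: [0.044, 0.998, 0.003, -0.055]
contact_force: [0.5, 0.4, -0.0]
opening: 1.0
```

```bash
python3 - <<'E'
from go import *
rel([.7425,-.1775,.20],84.7)
s=r.get_state();print(s['eef_rot'])
E
```

```text
clock 9.20 pos [ 0.8278 -0.1842  0.1925] jawdeg 84.97 F [ 0.5  0.4 -0. ] M [-0.02 -0.2   0.03] open 1.000 q [ 0.2   1.27 -0.29  0.29  0.28  1.71  1.6 ]
tool delta [ 0.0859 -0.0008  0.002 ]
yaw needed 0.0047
[ 0.04377461  0.99750208  0.00335769 -0.05533629]
```

Emit:
play_rows([
  {"jaw": 0, "dx": 0.03, "dy": 0, "dz": 0, "yaw": 0},
  {"jaw": 0, "dx": 0.03, "dy": 0, "dz": 0, "yaw": 0},
  {"jaw": 0, "dx": 0.015, "dy": 0, "dz": 0, "yaw": 0},
  {"jaw": 0, "dx": 0, "dy": 0, "dz": 0, "yaw": 0},
  {"jaw": 0, "dx": 0, "dy": 0, "dz": 0, "yaw": 0},
])

```text
clock: 9.7
tool_pos: [0.7653, -0.1802, 0.2123]
eef_rot: [0.045, 0.998, 0.001, -0.045]
contact_force: [0.6, -0.0, 1.0]
opening: 1.001
```

```bash
python3 - <<'E'
from go import *
rel([.7425,-.1775,.20],84.7)
s=r.get_state();print(s['eef_rot'])
d=snap('wrist','w5.png');t=snap('top','t5.png');d=snap('side','s5.png')
E
```

```text
clock 9.70 pos [ 0.7653 -0.1802  0.2123] jawdeg 84.81 F [ 0.6 -0.   1. ] M [ 0.04 -0.14 -0.03] open 1.001 q [ 0.27  1.04 -0.32  0.82  0.28  1.41  1.51]
tool delta [0.0217 0.0006 0.0144]
yaw needed 0.002
[ 0.0452184   0.9979438   0.00138949 -0.04540422]
```

View pics/w5.png

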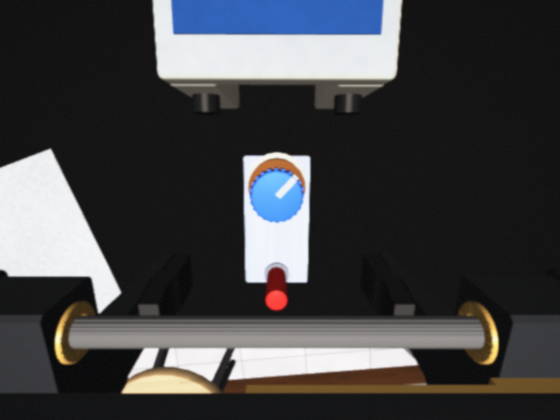

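View pics/s5.png

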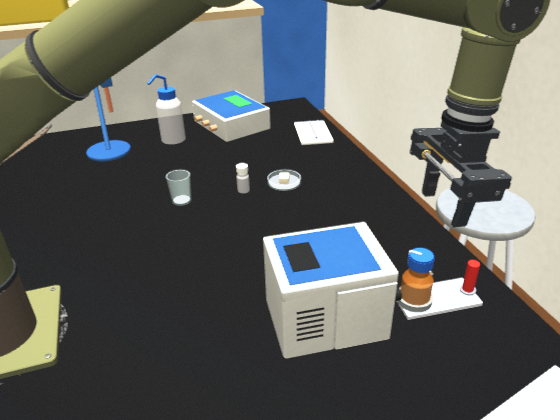

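The wrist view shows the blue cap at (277,195), its white bar pointing up and right to (298,177), the post at (277,300), and the carriage out with the bottle clear. Now measuring the cap centre, height and bar angle.

```bash
cat > cap.py <<'E'
from go import *
def blob(d,roi):
    f=d['frame'].astype(int);u0,v0,u1,v1=roi
    m=np.zeros(f.shape[:2],np.uint8)
    m[v0:v1,u0:u1]=((f[:,:,2]>100)&(f[:,:,2]>f[:,:,0]+50))[v0:v1,u0:u1]
    return m
def barangle(d,roi,c0,z,rmin=.005,rmax=.021):
    f=d['frame'].astype(int);u0,v0,u1,v1=roi
    P=[]
    for v in range(v0,v1):
        for u in range(u0,u1):
            if f[v,u].min()>165:
                p=onplane(d,u,v,z);q=p[:2]-c0[:2]
                if np.hypot(*q)<rmax: P.append(q)
    P=np.array(P);m=P.mean(0)
    a=np.arctan2(m@V[:2],m@U[:2]);return a,len(P),np.hypot(*m)
E
python3 - <<'E'
from cap import *
t=snap('top','t6.png');w=snap('wrist','w6.png');s=snap('side','s6.png')
rel(None)
mw=blob(w,(240,150,320,240));v,u=np.nonzero(mw);(cx,cy),rad=cv2.minEnclosingCircle(np.c_[u,v].astype(np.float32));print('wrist',cx,cy,rad,len(u))
for n,d in(('t',t),('s',s)):
    f=d['frame'].astype(int)
    vv,uu=np.mgrid[0:420,0:560];K=d['mtx'];z=d['z_map']
    pc=np.stack([(uu-K[0,2])/K[0,0]*z,-(vv-K[1,2])/K[1,1]*z,-z],-1)@d['C'][:3,:3].T+d['C'][:3,3]
    m=((abs(pc[:,:,0]-.7425)<.03)&(abs(pc[:,:,1]+.1775)<.03)&(pc[:,:,2]>.114)&(pc[:,:,2]<.13))
    v,u=np.nonzero(m);q=pc[m];print(n,len(q),q.mean(0) if len(q) else 0)
    if len(q): print((q.min(0)+q.max(0))/2,q.min(0),q.max(0),u.min(),u.max(),v.min(),v.max())
d=w;f=d['frame'];vv,uu=np.mgrid[0:420,0:560];K=d['mtx'];z=d['z_map']
pc=np.stack([(uu-K[0,2])/K[0,0]*z,-(vv-K[1,2])/K[1,1]*z,-z],-1)@d['C'][:3,:3].T+d['C'][:3,3]
m=(pc[:,:,2]>.114)&(pc[:,:,2]<.13)&(uu>230)&(uu<320)&(vv>140)&(vv<245)
q=pc[m];v,u=np.nonzero(m);(cx,cy),rad=cv2.minEnclosingCircle(np.c_[u,v].astype(np.float32));print('wrist top disc',cx,cy,rad,np.median(q[:,2]),q.mean(0),(q.min(0)+q.max(0))/2)
c=onplane(w,cx,cy,.1215);print('c',c)
print(barangle(w,(240,150,320,240),c,.1215))
E
```

```text
clock 10.00 pos [ 0.7652 -0.1796  0.2101] jawdeg 84.84 F [ 0.7 -0.   0.2] M [ 0.06 -0.11 -0.  ] open 1.002 q [ 0.27  1.04 -0.32  0.82  0.28  1.41  1.51]
wrist 275.70684814453125 195.42933654785156 27.826684951782227 2173
t 250 [ 0.74053871 -0.17682345  0.12159526]
[ 0.74109273 -0.17771858  0.1207677 ] [ 0.7198751  -0.19897218  0.11406903] [ 0.76231036 -0.15646498  0.12746637] 360 378 120 137
s 370 [ 0.73988804 -0.18261533  0.12123763]
[ 0.74222532 -0.18055629  0.11973036] [ 0.72028044 -0.20218971  0.11401965] [ 0.76417021 -0.15892287  0.12544107] 409 434 248 265
wrist top disc 276.0261535644531 195.32797241210938 27.85357666015625 0.12224763312821983 [ 0.74031616 -0.17702717  0.12205205] [ 0.74126305 -0.17709123  0.11957128]
c [ 0.74010966 -0.17692998  0.1215    ]
(np.float64(2.2846267869843246), 212, np.float64(0.010127800836146842))
```

The cap centre is about (0.741,-0.177), with its top at 0.1215–0.122 (expected 0.1214). The bar is 2.28 rad off, within the stated range. The tool has picked up a tilt of about 5° from the pull, so before gripping I'll see whether free moves in and out take it back.

Emit:
play_rows([
  {"jaw": 0, "dx": 0.045, "dy": 0, "dz": 0, "yaw": 0},
  {"jaw": 0, "dx": 0.045, "dy": 0, "dz": 0, "yaw": 0},
  {"jaw": 0, "dx": 0.045, "dy": 0, "dz": 0, "yaw": 0},
  {"jaw": 0, "dx": 0.045, "dy": 0, "dz": 0, "yaw": 0},
  {"jaw": 0, "dx": 0, "dy": 0, "dz": 0, "yaw": 0},
])

```text
clock: 10.5
tool_pos: [0.5795, -0.1608, 0.2173]
eef_rot: [0.045, 0.998, 0.003, -0.051]
contact_force: [0.9, -0.7, 0.1]
opening: 0.998
```

```bash
python3 - <<'E'
from go import *
rel([.7425,-.1775,.20],84.7)
s=r.get_state();print(s['eef_rot'])
E
```

```text
clock 10.50 pos [ 0.5795 -0.1608  0.2173] jawdeg 84.85 F [ 0.9 -0.7  0.1] M [ 0.01 -0.13  0.01] open 0.998 q [ 0.38  0.74 -0.36  1.55  0.28  1.    1.42]
tool delta [-0.1647 -0.002   0.0004]
yaw needed 0.0027
[ 0.04478571  0.99767936  0.00332429 -0.05117695]
```

Emit:
play_rows([
  {"jaw": 0, "dx": -0.02, "dy": 0, "dz": 0, "yaw": 0},
  {"jaw": 0, "dx": -0.02, "dy": 0, "dz": 0, "yaw": 0},
  {"jaw": 0, "dx": -0.02, "dy": 0, "dz": 0, "yaw": 0},
  {"jaw": 0, "dx": -0.02, "dy": 0, "dz": 0, "yaw": 0},
  {"jaw": 0, "dx": -0.02, "dy": 0, "dz": 0, "yaw": 0},
])

```text
clock: 11.0
tool_pos: [0.6811, -0.171, 0.2068]
eef_rot: [0.045, 0.998, 0.003, -0.052]
contact_force: [0.1, 0.4, 0.4]
opening: 1.006
```

```bash
python3 - <<'E'
from go import *
rel([.7425,-.1775,.20],84.7)
s=r.get_state();print(s['eef_rot'])
E
```

```text
clock 11.00 pos [ 0.6811 -0.171   0.2068] jawdeg 84.82 F [0.1 0.4 0.4] M [ 0.01 -0.18  0.06] open 1.006 q [ 0.32  0.9  -0.34  1.2   0.28  1.19  1.45]
tool delta [-0.0621 -0.0009  0.0003]
yaw needed 0.0021
[ 0.04509575  0.99761228  0.00276687 -0.05223459]
```

Free moves leave the tilt alone. Moving above the cap and descending.

Emit:
play_rows([
  {"jaw": 0, "dx": -0.03, "dy": 0, "dz": 0, "yaw": 0},
  {"jaw": 0, "dx": -0.025, "dy": -0.001, "dz": 0, "yaw": 0},
  {"jaw": 0, "dx": 0, "dy": 0, "dz": 0.02, "yaw": 0},
  {"jaw": 0, "dx": 0, "dy": 0, "dz": 0.02, "yaw": 0},
  {"jaw": 0, "dx": 0, "dy": 0, "dz": 0, "yaw": 0},
])

```text
clock: 11.5
tool_pos: [0.7404, -0.1756, 0.1564]
eef_rot: [0.045, 0.998, 0.003, -0.05]
contact_force: [0.1, -0.6, -0.7]
opening: 1.002
```

```bash
python3 - <<'E'
from go import *
rel([.740,-.177,.101],84.7)
s=r.get_state();print(s['eef_rot'])
E
```

```text
clock 11.50 pos [ 0.7404 -0.1756  0.1564] jawdeg 84.81 F [ 0.1 -0.6 -0.7] M [-0.02 -0.04  0.01] open 1.002 q [ 0.29  1.04 -0.33  0.99  0.3   1.24  1.47]
tool delta [-0.0052 -0.0015  0.0551]
yaw needed 0.0019
[ 0.0451941   0.9977411   0.00341893 -0.04958332]
```

Emit:
play_rows([
  {"jaw": 0, "dx": -0.005, "dy": -0.0015, "dz": 0.02, "yaw": 0},
  {"jaw": 0, "dx": 0, "dy": 0, "dz": 0.02, "yaw": 0},
  {"jaw": 0, "dx": 0, "dy": 0, "dz": 0.008, "yaw": 0},
  {"jaw": 0, "dx": 0, "dy": 0, "dz": 0, "yaw": 0},
  {"jaw": 0, "dx": 0, "dy": 0, "dz": 0, "yaw": 0},
])

```text
clock: 12.0
tool_pos: [0.7447, -0.1771, 0.1099]
eef_rot: [0.046, 0.998, 0.003, -0.047]
contact_force: [-0.1, -0.0, 0.1]
opening: 1.002
```

```bash
python3 - <<'E'
from go import *
rel([.740,-.177,.1025],84.7)
s=r.get_state();print(s['eef_rot'])
snap('wrist','w7.png')
E
```

```text
clock 12.00 pos [ 0.7447 -0.1771  0.1099] jawdeg 84.77 F [-0.1 -0.   0.1] M [-0.1  -0.04 -0.04] open 1.002 q [ 0.29  1.09 -0.32  1.01  0.31  1.17  1.47]
tool delta [ 0.004  -0.0004  0.0078]
yaw needed 0.0012
[ 0.04553573  0.99786776  0.00342619 -0.04663365]
```

View pics/w7.png

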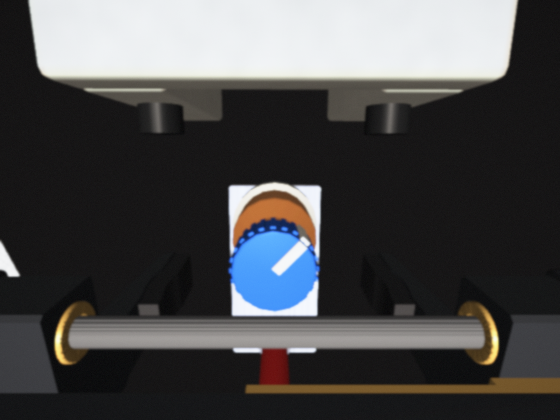

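The cap top is at (275,270) between the open fingers, with the bar toward (308,243). Quick re-measure from this view before closing.

```bash
python3 - <<'E'
from cap import *
w=snap('wrist','w8.png')
f=w['frame'].astype(int)
d=w;vv,uu=np.mgrid[0:420,0:560];K=d['mtx'];z=d['z_map']
pc=np.stack([(uu-K[0,2])/K[0,0]*z,-(vv-K[1,2])/K[1,1]*z,-z],-1)@d['C'][:3,:3].T+d['C'][:3,3]
m=(pc[:,:,2]>.1185)&(pc[:,:,2]<.126)&(uu>215)&(uu<335)&(vv>200)&(vv<314)
v,u=np.nonzero(m);q=pc[m];print(np.median(q[:,2]),(q.min(0)+q.max(0))/2,q.max(0)-q.min(0))
(cx,cy),rad=cv2.minEnclosingCircle((q[:,:2]*1000).astype(np.float32));print(cx,cy,rad)
print(barangle(w,(215,200,335,314),np.array([cx,cy])/1000,.1215))
rel([.740,-.177,.1025],84.7)
E
```

```text
0.12223605063930257 [ 0.74068669 -0.17737821  0.12200877] [0.04260743 0.0430281  0.00701674]
740.6886596679688 -177.216064453125 22.049030303955078
(np.float64(2.103296911136846), 558, np.float64(0.008573717657300845))
clock 12.10 pos [ 0.7448 -0.1771  0.1102] jawdeg 84.77 F [0.5 1.6 0.1] M [ 0.01 -0.09 -0.05] open 0.996 q [ 0.29  1.09 -0.32  1.01  0.31  1.17  1.47]
tool delta [ 0.0041 -0.0003  0.0081]
yaw needed 0.0012
```

Emit:
play_rows([
  {"jaw": 0, "dx": 0.004, "dy": 0, "dz": 0.007, "yaw": 0},
  {"jaw": 0, "dx": 0, "dy": 0, "dz": 0, "yaw": 0},
  {"jaw": 0.3, "dx": 0, "dy": 0, "dz": 0, "yaw": 0},
  {"jaw": 0.3, "dx": 0, "dy": 0, "dz": 0, "yaw": 0},
  {"jaw": 0.3, "dx": 0, "dy": 0, "dz": 0, "yaw": 0},
], squeeze=40)

```text
clock: 12.6
tool_pos: [0.741, -0.177, 0.1059]
eef_rot: [0.046, 0.998, 0.003, -0.044]
contact_force: [-0.3, 0.8, 0.0]
opening: 0.751
```

```bash
python3 - <<'E'
from go import *
rel([.740,-.1772,.1025],84.7)
E
```

```text
clock 12.60 pos [ 0.741  -0.177   0.1059] jawdeg 84.75 F [-0.3  0.8  0. ] M [ 0.01 -0.1   0.02] open 0.751 q [ 0.29  1.09 -0.32  1.04  0.31  1.15  1.46]
tool delta [ 0.0007 -0.0003  0.0034]
yaw needed 0.0009
```

Emit:
play_rows([
  {"jaw": 0.3, "dx": 0, "dy": 0, "dz": 0.005, "yaw": 0},
  {"jaw": 0.3, "dx": 0, "dy": 0, "dz": 0, "yaw": 0},
  {"jaw": 1, "dx": 0, "dy": 0, "dz": 0, "yaw": 0},
  {"jaw": 1, "dx": 0, "dy": 0, "dz": 0, "yaw": 0},
  {"jaw": 1, "dx": 0, "dy": 0, "dz": 0, "yaw": 0},
])

```text
clock: 13.1
tool_pos: [0.7405, -0.1779, 0.1004]
eef_rot: [0.046, 0.998, 0.002, -0.044]
contact_force: [0.1, 1.4, 0.9]
opening: 0.465
```

Emit:
play_rows([
  {"jaw": 1, "dx": 0, "dy": 0, "dz": 0, "yaw": 0},
  {"jaw": 1, "dx": 0, "dy": 0, "dz": 0, "yaw": 0},
  {"jaw": 1, "dx": 0, "dy": 0, "dz": 0, "yaw": 0},
  {"jaw": 1, "dx": 0, "dy": 0, "dz": 0, "yaw": 0.05},
  {"jaw": 1, "dx": 0, "dy": 0, "dz": 0, "yaw": 0.05},
])

```text
clock: 13.6
tool_pos: [0.7405, -0.1778, 0.1003]
eef_rot: [0.097, 0.994, 0.0, -0.044]
contact_force: [-0.5, -1.1, -0.1]
opening: 0.468
```

```bash
python3 - <<'E'
from go import *
rel([.740,-.1772,.1025],84.7)
print(r.get_state()['eef_rot'])
E
```

```text
clock 13.60 pos [ 0.7405 -0.1778  0.1003] jawdeg 78.86 F [-0.5 -1.1 -0.1] M [ 0.07 -0.19  0.07] open 0.468 q [ 0.28  1.09 -0.29  1.04  0.29  1.13  1.37]
tool delta [ 0.0008  0.0005 -0.0021]
yaw needed -0.1019
[ 9.71113526e-02  9.94279710e-01  4.75731661e-04 -4.44636581e-02]
```

Gripped (opening 0.468), and the turning moment is 0.07 N m, matching the thread friction. Continuing clockwise.

Emit:
play_rows([
  {"jaw": 1, "dx": 0, "dy": 0, "dz": 0, "yaw": 0.1},
  {"jaw": 1, "dx": 0, "dy": 0, "dz": 0, "yaw": 0.1},
  {"jaw": 1, "dx": 0, "dy": 0, "dz": 0, "yaw": 0.1},
  {"jaw": 1, "dx": 0, "dy": 0, "dz": 0, "yaw": 0.1},
  {"jaw": 1, "dx": 0, "dy": 0, "dz": 0, "yaw": 0.1},
])

```text
clock: 14.1
tool_pos: [0.741, -0.1773, 0.1]
eef_rot: [0.35, 0.936, -0.009, -0.043]
contact_force: [-0.5, -1.5, -0.2]
opening: 0.466
```

```bash
python3 - <<'E'
from go import *
rel([.740,-.1772,.1025],84.7)
print(r.get_state()['eef_rot'])
E
```

```text
clock 14.10 pos [ 0.741  -0.1773  0.1   ] jawdeg 49.13 F [-0.5 -1.5 -0.2] M [ 0.46 -0.46  0.12] open 0.466 q [ 0.24  1.09 -0.17  1.05  0.17  1.11  0.92]
tool delta [ 0.0009 -0.0007 -0.0024]
yaw needed -0.6207
[ 0.34958984  0.93587998 -0.0090683  -0.04281797]
```

Emit:
play_rows([
  {"jaw": 1, "dx": 0, "dy": 0, "dz": 0, "yaw": 0.1},
  {"jaw": 1, "dx": 0, "dy": 0, "dz": 0, "yaw": 0.1},
  {"jaw": 1, "dx": 0, "dy": 0, "dz": 0, "yaw": 0.1},
  {"jaw": 1, "dx": 0, "dy": 0, "dz": 0, "yaw": 0.1},
  {"jaw": 1, "dx": 0, "dy": 0, "dz": 0, "yaw": 0.1},
])

```text
clock: 14.6
tool_pos: [0.7412, -0.1773, 0.0996]
eef_rot: [0.58, 0.814, -0.018, -0.039]
contact_force: [-1.2, -0.3, 0.3]
opening: 0.464
```

```bash
python3 - <<'E'
from go import *
rel([.740,-.1772,.1025],84.7)
print(r.get_state()['eef_rot'])
snap('wrist','w9.png')
E
```

```text
clock 14.60 pos [ 0.7412 -0.1773  0.0996] jawdeg 19.17 F [-1.2 -0.3  0.3] M [ 0.3  -0.57  0.07] open 0.464 q [ 0.19  1.08 -0.05  1.05  0.05  1.09  0.48]
tool delta [ 0.0007 -0.0013 -0.0027]
yaw needed -1.1437
[ 0.5796031   0.81377131 -0.01765186 -0.03905017]
```

View pics/w9.png

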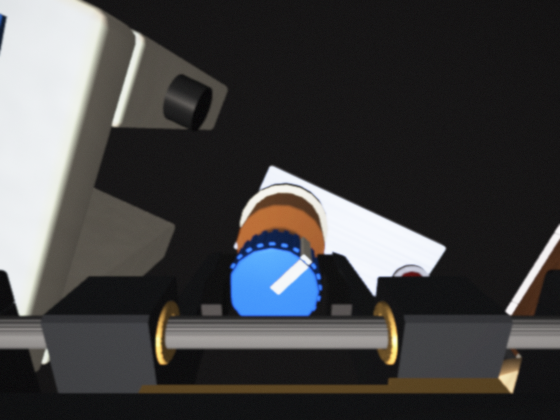

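The bar keeps the same direction in the gripper view, from (275,288) to (303,262), so the cap turns with the jaws. About 1.1 rad is left.

Emit:
play_rows([
  {"jaw": 1, "dx": 0, "dy": 0, "dz": 0, "yaw": 0.1},
  {"jaw": 1, "dx": 0, "dy": 0, "dz": 0, "yaw": 0.1},
  {"jaw": 1, "dx": 0, "dy": 0, "dz": 0, "yaw": 0.1},
  {"jaw": 1, "dx": 0, "dy": 0, "dz": 0, "yaw": 0.1},
  {"jaw": 1, "dx": 0, "dy": 0, "dz": 0, "yaw": 0.1},
])

```text
clock: 15.15
tool_pos: [0.7414, -0.1776, 0.0994]
eef_rot: [0.767, 0.64, -0.026, -0.033]
contact_force: [-1.6, -0.9, 0.0]
opening: 0.465
```

```bash
python3 - <<'E'
from go import *
rel([.740,-.1772,.1025],84.7)
print(r.get_state()['eef_rot'])
E
```

```text
clock 15.15 pos [ 0.7414 -0.1776  0.0994] jawdeg -10.31 F [-1.6 -0.9  0. ] M [-0.1  -0.39  0.12] open 0.465 q [ 0.15  1.09  0.08  1.06 -0.08  1.08  0.05]
tool delta [ 0.0001 -0.0017 -0.003 ]
yaw needed -1.6582
[ 0.76712715  0.64011022 -0.02609515 -0.03307384]
```

Emit:
play_rows([
  {"jaw": 1, "dx": 0, "dy": 0, "dz": 0, "yaw": 0.08},
  {"jaw": 1, "dx": 0, "dy": 0, "dz": 0, "yaw": 0.08},
  {"jaw": 1, "dx": 0, "dy": 0, "dz": 0, "yaw": 0.08},
  {"jaw": 1, "dx": 0, "dy": 0, "dz": 0, "yaw": 0.08},
  {"jaw": 1, "dx": 0, "dy": 0, "dz": 0, "yaw": 0.06},
])

```text
clock: 15.65
tool_pos: [0.7413, -0.1778, 0.0991]
eef_rot: [0.876, 0.481, -0.032, -0.027]
contact_force: [-1.2, -1.3, 0.1]
opening: 0.47
```

```bash
python3 - <<'E'
from go import *
rel([.740,-.1772,.1025],84.7)
print(r.get_state()['eef_rot'])
E
```

```text
clock 15.65 pos [ 0.7413 -0.1778  0.0991] jawdeg -32.47 F [-1.2 -1.3  0.1] M [-0.26 -0.23  0.09] open 0.470 q [ 0.11  1.09  0.17  1.06 -0.18  1.08 -0.28]
tool delta [-0.0003 -0.0017 -0.0032]
yaw needed -2.045
[ 0.87554053  0.48133063 -0.03195009 -0.02699607]
```

Turned 2.05 rad so far; the stop should come in about 0.2 rad. Small steps now.

Emit:
play_rows([
  {"jaw": 1, "dx": 0, "dy": 0, "dz": 0, "yaw": 0.05},
  {"jaw": 1, "dx": 0, "dy": 0, "dz": 0, "yaw": 0.05},
  {"jaw": 1, "dx": 0, "dy": 0, "dz": 0, "yaw": 0.05},
  {"jaw": 1, "dx": 0, "dy": 0, "dz": 0, "yaw": 0.05},
  {"jaw": 1, "dx": 0, "dy": 0, "dz": 0, "yaw": 0.05},
])

```text
clock: 16.15
tool_pos: [0.7413, -0.1779, 0.099]
eef_rot: [0.928, 0.369, -0.035, -0.022]
contact_force: [-1.2, -1.0, 0.7]
opening: 0.467
```

```bash
python3 - <<'E'
from go import *
rel([.740,-.1772,.1025],84.7)
print(r.get_state()['eef_rot'])
E
```

```text
clock 16.15 pos [ 0.7413 -0.1779  0.099 ] jawdeg -46.74 F [-1.2 -1.   0.7] M [-0.26 -0.16  0.09] open 0.467 q [ 0.09  1.1   0.24  1.07 -0.24  1.09 -0.49]
tool delta [-0.0006 -0.0016 -0.0034]
yaw needed -2.2941
[ 0.92847928  0.36903671 -0.03522233 -0.02230499]
```

Emit:
play_rows([
  {"jaw": 1, "dx": 0, "dy": 0, "dz": 0, "yaw": 0.04},
  {"jaw": 1, "dx": 0, "dy": 0, "dz": 0, "yaw": 0.04},
  {"jaw": 1, "dx": 0, "dy": 0, "dz": 0, "yaw": 0.04},
  {"jaw": 1, "dx": 0, "dy": 0, "dz": 0, "yaw": 0.04},
  {"jaw": 1, "dx": 0, "dy": 0, "dz": 0, "yaw": 0.04},
])

```text
clock: 16.65
tool_pos: [0.7417, -0.1776, 0.0989]
eef_rot: [0.959, 0.279, -0.037, -0.018]
contact_force: [-0.6, -1.0, -1.3]
opening: 0.467
```

```bash
python3 - <<'E'
from go import *
rel([.740,-.1772,.1025],84.7)
print(r.get_state()['eef_rot'])
snap('wrist','w10.png')
E
```

```text
clock 16.65 pos [ 0.7417 -0.1776  0.0989] jawdeg -57.69 F [-0.6 -1.  -1.3] M [-0.23 -0.25  1.24] open 0.467 q [ 0.07  1.1   0.28  1.07 -0.28  1.09 -0.65]
tool delta [-0.0015 -0.0014 -0.0035]
yaw needed -2.4851
[ 0.95944711  0.27885382 -0.03717015 -0.01789354]
```

View pics/w10.png

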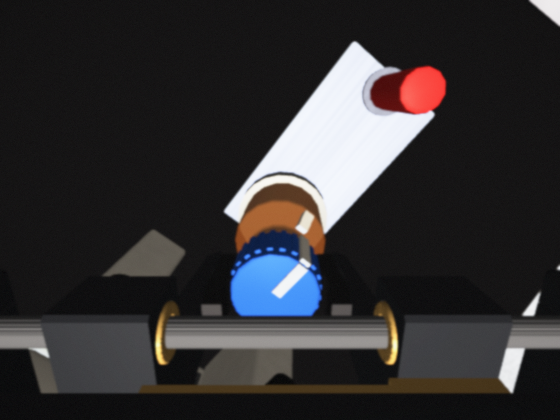

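The moment has jumped to 1.24 N m, so this is the hard stop. In the view the bar, (275,293) to (308,267), points at the shoulder mark at (305,222) and on toward the post at (420,90). I'll measure the bar against the post direction.

```bash
cat > bar.py <<'E'
from go import *
def bar(d,ztop,c=np.array([.7407,-.1773])):
    f=d['frame'].astype(int);P=[]
    for v in range(150,320):
        for u in range(200,350):
            if f[v,u].min()>185:
                p=onplane(d,u,v,ztop)[:2]
                if np.hypot(*(p-c))<.0195: P.append(p)
    P=np.array(P);m=P.mean(0);w,E=np.linalg.eigh(np.cov(P.T));e=E[:,1]
    if e@(m-c)<0:e=-e
    g=lambda q:np.arctan2(q@V[:2],q@U[:2])
    # cap centre via blue mask
    return dict(n=len(P),pca=g(e),centroid=g(m-c),r=np.hypot(*(m-c)),off=float(np.cross(e,m-c)),ratio=np.sqrt(w[1]/w[0]),mean=m)
E
python3 - <<'E'
from bar import *
s=r.get_state();d=snap('wrist','w11.png')
print(bar(d,.120)); rel(None)
# post direction from same image
f=d['frame'].astype(int);m=(f[:,:,0]>200)&(f[:,:,1]<80)&(f[:,:,2]<80)
v,u=np.nonzero(m);p=onplane(d,u.mean(),v.mean(),.08);print('post',p,u.mean(),v.mean(), 'rel to warmer axis',np.arctan2((p[:2]-[.7407,-.1773])@V[:2],(p[:2]-[.7407,-.1773])@U[:2]),np.hypot(*(p[:2]-[.7407,-.1773])))
E
```

```text
{'n': 415, 'pca': np.float64(-0.012105387636717362), 'centroid': np.float64(-0.11086084174164883), 'r': np.float64(0.010165720101627742), 'off': -0.0010022892883060877, 'ratio': np.float64(3.7167923514254277), 'mean': array([ 0.75065658, -0.17935145])}
clock 16.75 pos [ 0.7417 -0.1777  0.0989] jawdeg -57.71 F [ 0.1 -0.9 -0.7] M [-0.31 -0.32  0.67] open 0.468 q [ 0.07  1.1   0.28  1.07 -0.28  1.09 -0.65]
post [ 0.85288879 -0.1889962   0.08      ] 427.01238095238097 87.30190476190477 rel to warmer axis -0.01154452516249905 0.11279683700209187
```

The bar direction is -0.012 rad and the post direction -0.0115 rad, so the cap is at 0, bottomed out. The carriage is still out, with the post at (0.853,-0.189). Backing off anticlockwise now, toward jaw angle about 32°.

Emit:
play_rows([
  {"jaw": 1, "dx": 0, "dy": 0, "dz": 0, "yaw": -0.1},
  {"jaw": 1, "dx": 0, "dy": 0, "dz": 0, "yaw": -0.1},
  {"jaw": 1, "dx": 0, "dy": 0, "dz": 0, "yaw": -0.1},
  {"jaw": 1, "dx": 0, "dy": 0, "dz": 0, "yaw": -0.1},
  {"jaw": 1, "dx": 0, "dy": 0, "dz": 0, "yaw": -0.1},
])

```text
clock: 17.25
tool_pos: [0.7416, -0.1776, 0.0992]
eef_rot: [0.854, 0.518, -0.031, -0.027]
contact_force: [-0.8, -0.3, -0.2]
opening: 0.461
```

Emit:
play_rows([
  {"jaw": 1, "dx": 0, "dy": 0, "dz": 0, "yaw": -0.1},
  {"jaw": 1, "dx": 0, "dy": 0, "dz": 0, "yaw": -0.1},
  {"jaw": 1, "dx": 0, "dy": 0, "dz": 0, "yaw": -0.1},
  {"jaw": 1, "dx": 0, "dy": 0, "dz": 0, "yaw": -0.1},
  {"jaw": 1, "dx": 0, "dy": 0, "dz": 0, "yaw": -0.1},
])

```text
clock: 17.75
tool_pos: [0.7413, -0.1774, 0.0996]
eef_rot: [0.69, 0.723, -0.023, -0.034]
contact_force: [-2.7, 0.0, 0.0]
opening: 0.466
```

```bash
python3 - <<'E'
from bar import *
d=snap('wrist','w12.png')
print(bar(d,.1206)); rel(None,32.3)
E
```

```text
{'n': 445, 'pca': np.float64(1.0208004344588582), 'centroid': np.float64(0.8999988821568299), 'r': np.float64(0.010077820486104646), 'off': -0.0012144575557225855, 'ratio': np.float64(3.7835182157544214), 'mean': array([ 0.74766567, -0.17001702])}
clock 17.80 pos [ 0.7413 -0.1773  0.0996] jawdeg 2.94 F [-2.3 -1.3 -0.7] M [-0.33 -0.45  0.03] open 0.471 q [ 0.17  1.08  0.02  1.06 -0.02  1.08  0.24]
yaw needed -0.5124
```

Emit:
play_rows([
  {"jaw": 1, "dx": 0, "dy": 0, "dz": 0, "yaw": -0.1},
  {"jaw": 1, "dx": 0, "dy": 0, "dz": 0, "yaw": -0.1},
  {"jaw": 1, "dx": 0, "dy": 0, "dz": 0, "yaw": -0.1},
  {"jaw": 1, "dx": 0, "dy": 0, "dz": 0, "yaw": -0.1},
  {"jaw": 1, "dx": 0, "dy": 0, "dz": 0, "yaw": -0.06},
])

```text
clock: 18.3
tool_pos: [0.7408, -0.1773, 0.0999]
eef_rot: [0.5, 0.865, -0.013, -0.039]
contact_force: [-0.1, 0.1, -0.6]
opening: 0.469
```

```bash
python3 - <<'E'
from bar import *
d=snap('wrist','w13.png')
print(bar(d,.1209)); rel(None,32.3)
E
```

```text
{'n': 471, 'pca': np.float64(1.494485450909952), 'centroid': np.float64(1.3805040369150736), 'r': np.float64(0.009951057105298422), 'off': -0.0011317812012574628, 'ratio': np.float64(3.6811122632918982), 'mean': array([ 0.74347515, -0.16774374])}
clock 18.35 pos [ 0.7408 -0.1773  0.0999] jawdeg 30.16 F [-2.3 -1.3 -0.2] M [-0.19 -0.27  0.05] open 0.465 q [ 0.21  1.08 -0.1   1.06  0.09  1.09  0.64]
yaw needed -0.0374
```

Emit:
play_rows([
  {"jaw": 1, "dx": 0, "dy": 0, "dz": 0, "yaw": -0.035},
  {"jaw": 1, "dx": 0, "dy": 0, "dz": 0, "yaw": -0.025},
  {"jaw": 1, "dx": 0, "dy": 0, "dz": 0, "yaw": 0},
  {"jaw": 1, "dx": 0, "dy": 0, "dz": 0, "yaw": 0},
  {"jaw": 1, "dx": 0, "dy": 0, "dz": 0, "yaw": 0},
])

```text
clock: 18.85
tool_pos: [0.7407, -0.1773, 0.0999]
eef_rot: [0.475, 0.879, -0.011, -0.04]
contact_force: [-2.0, 0.5, -0.2]
opening: 0.466
```

```bash
python3 - <<'E'
from bar import *
d=snap('wrist','w14.png')
print(bar(d,.1209)); rel(None,32.3)
snap('side','s14.png');snap('top','t14.png')
E
```

```text
{'n': 468, 'pca': np.float64(1.5532718947337962), 'centroid': np.float64(1.4435924011226928), 'r': np.float64(0.00989077757536062), 'off': -0.001082641802579156, 'ratio': np.float64(3.6752575850062823), 'mean': array([ 0.74285401, -0.16764662])}
clock 18.90 pos [ 0.7407 -0.1773  0.0999] jawdeg 33.35 F [-0.3  0.1 -0. ] M [-0.15 -0.28  0.05] open 0.467 q [ 0.22  1.08 -0.11  1.06  0.11  1.09  0.69]
yaw needed 0.0184
```

View pics/w14.png

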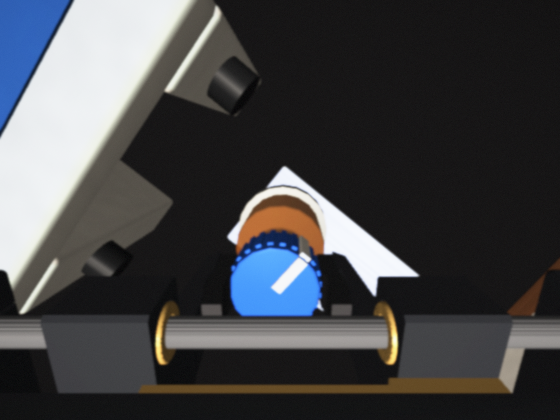

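View pics/s14.png

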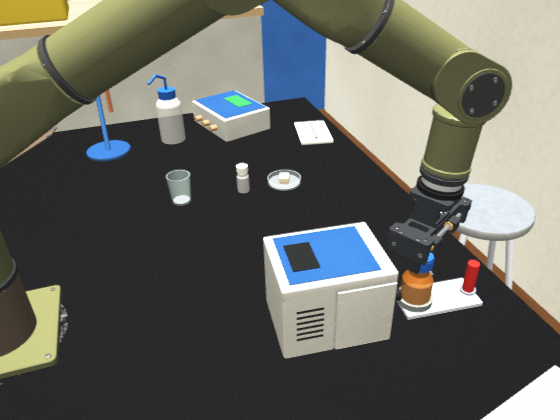

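The cap reads 1.55–1.57 rad off against the stop reading. Last check is carriage position, comparing the post in the side view just after release with now, and the bystanders from start to now.

```bash
python3 - <<'E'
from m import *
for n in('s5.png','s14.png'):
    im=cv2.imread('pics/'+n)[:,:,::-1];m=redmask(im)[:, 440:490];v,u=np.nonzero(m);print(n,u.mean()+440,v.mean(),len(u))
d=r.snapshot('side')
C=np.eye(4);C[:3,:3]=R.from_quat(d['orientation']).as_matrix();C[:3,3]=d['position'];d['C']=C
m=redmask(d['frame']);m[:,:440]=0;v,u=np.nonzero(m);t=v.min()
p=onplane(d,(u[v<t+8].min()+u[v<t+8].max())/2,t+4.,.08);print('post now',p,'start (.7226,-.1779); travel',np.hypot(*(p[:2]-[.72255,-.17794])))
a=cv2.imread('pics/side0.png').astype(int)[155:215,150:310];b=cv2.imread('pics/s14.png').astype(int)[155:215,150:310];print('bystander diff',abs(a-b).max(2).__gt__(40).sum())
s=r.get_state();print(s['clock'],s['contact_force'].round(1),s['moment'].round(2),s['opening'])
E
```

```text
s5.png 470.28025477707007 276.86624203821657 314
s14.png 470.3003194888179 276.9392971246006 313
post now [ 0.85227229 -0.18824248  0.08      ] start (.7226,-.1779); travel 0.13013075446832612
bystander diff 0
19.05 [-0.7 -0.5 -1. ] [-0.1  -0.31  0.07] 0.4657543342771986
```

```bash
python3 -c "
from plant import r
print(r.finish_job())"
```

```text
the job is handed in; nothing more can be done
None
```

I pulled the carriage out by the red post to its stop and released the post. I then screwed the cap down to its hard stop, backed it off a quarter turn, and handed the job in at about 19 s with the gripper still on the cap.

- **Carriage:** the post moved 0.130 m from its starting place. In the side view it had not shifted between letting go and handing in.
- **Bottomed out:** the turning moment rose from about 0.1 to 1.24 N m. The white bar then pointed along the post direction within 0.001 rad.
- **Quarter turn:** the bar read 1.55 to 1.57 rad off the stop, depending on the method used. The gripper itself turned 1.59 rad, about 0.025 rad of which I put down to slack in the grip.
- **Bystanders:** the beaker, vial and dish look the same in the side view at the start and at the end.

**What disagreed:**
- My two readings of the cap's starting angle were 2.28 and 2.10 rad, but the gripper turned about 2.49 rad before the stop was confirmed. The final setting doesn't depend on these, because I measured it from the stop.
- The tool picked up a tilt of about 5° during the pull. I could not remove it, but the side forces while turning the cap stayed under 3 N.

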